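# Put the brown reagent bottle up on its shelf pad

## Robot

A 7-joint arm with a two-finger parallel gripper is mounted at the origin on the work surface. World frame = base frame: x ahead of the robot, y to its left, z up, the work surface at z = 0. Lengths are in m, angles in rad, forces in N, time in s.
With the tool pointing down it reaches from about 0.4 to 0.85 m from the base axis. Payload 10.4 kg.
Tool frame: the origin (TCP) lies on the centre line of the jaws, within the pads' length; the fingertips stand 8 mm ahead of it and the grasp point (between the pads) lies 11 mm behind it (r.finger_overhang is the distance from the TCP to the fingertips, in m); z points along the fingers, y is the line along which they close (so a half turn about z gives the same grasp; the last joint's range is limited). The gripper opens to 87 mm and grips with 3 to 60 N. Pads are 19 mm wide; open, the fingers measure 117 mm over their backs; the gripper's body (75 mm by 190 mm) begins 51 mm behind the grasp point.
Start: joints at [1.257, 0.332, -0.065, 1.46, 0.022, 1.35, -0.088], TCP at [0.179, -0.599, 0.231] pointing down, gripper open.
Joint ranges: [-2.6, 2.6], [-0.5, 2.12], [-1.47, 1.34], [0.16, 2.42], [-1.27, 4.41], [0.06, 2.06], [-2.6, 2.6]. Speed limits (rad/s): [2.22, 2.22, 2.79, 2.79, 3.14, 3.14, 3.14].

## Interface

Orientations are given as a unit quaternion [x, y, z, w].
In Python, from bench import r, vision gives the robot as it stands.
- The arm moves only by the tool drive_tool, never from a script. Its argument "series" is a list of rows, each a list of 2 entries, a list of its own where there are three numbers: the shift along the world's x, y, z in cm, then the turn about the world's z in degrees. A call has exactly 10 rows; each row shifts and turns the commanded pose from where the row before left it; what a row does not reach is not made up. A row lasts 1/8 s, in which the tool goes at most 62.5 mm and 10.7 degrees, less where a joint would pass 70% of its speed; a pose out of reach is approached as far as the arm can. A call with a gripper value outside its range is refused whole. "hand" is the closure, from 0 (fully open) to 1 (shut), set as the call begins (left out, the last holds). The fingers move at their own pace and stop on an object; "newtons" is the grip in N (left out, the last holds). Time passes only in rows, so rows that do not move let the fingers close, or fill a call up. It gives the time, the measured TCP pose, the force, the opening and the grip force at its end, in the units of the state.
- r.read_state(): the state, without advancing time (a new reading comes with each control period).
- vision.camera(name): name is "scene" or "side" or "wrist"; returns a dict with "color" (420x560x3 uint8, red, green, blue), "intrinsics" (3x3 intrinsics, pixels), "R" (3x3) and "t" (3): a world point X has camera coordinates R X + t; the wrist camera has in their place "mount" (4x4, takes a point from camera to tool coordinates, whose origin is the TCP and whose axes are the flange's). Camera axes: x right, y down, z forward; pixel columns grow to the right and rows downward; lengths in m; the calibration is good to about 2 mm. A picture is of the moment at which its call begins: read the wrist's pose just before it. There is no depth.
- r.close_job(): hands the job in; it is judged then, once.
The state is a dict: "time": time; "joint_positions": joint angles; "joint_vel": joint speeds; "joint_torque": joint torques, N m; "ee_pos": TCP position; "eef_rot": TCP orientation; "ft_force": force on the tool from outside, world axes, zero at the start; "torque": the same for the moment, N m; "width": finger opening in m; "grip_force": force on a finger pad.
Only numpy, scipy, OpenCV 4.12 (cv2) and the standard library are available. Lean on these libraries where they do the work, as an engineer would, in place of code of your own. Each camera call takes 0.05 s, during which the arm holds its last target. There are 200 camera calls.

## Task

Put the brown glass bottle, which stands on the bench, upright and centred on the orange pad up on the narrow shelf. Set it down gently rather than dropping it, let go, and leave the two clear bottles standing where they are.

Things in the scene. Friction and masses are not known exactly. Their poses are not given: they have to be found in the camera images.
- brown_bottle: Bottle to move: brown glass, yellow label band, blue screw cap, standing on the bench. Round, 100 mm tall; glass body 50 mm in diameter up to 60 mm above its underside, then a shoulder; rigid cap 34 mm in diameter from 74 to 100 mm above the underside, easiest to grip from above. 105 to 210 g. Origin: centre of its underside; z up.
- pad: Orange pad, 54 x 54 x 4 mm, fixed midway across a fixed level aluminium shelf (60 mm deep, 340 mm long, top 120 mm above the bench, two legs), about 85 mm from the shelf's middle, towards either end. Origin: centre of the pad's underside, so its top is 4 mm higher; x across the shelf's depth, y along the shelf (turned up to 15 degrees from the robot's axes), z up.
- clear_bottle: A bystander on the bench: clear glass bottle with a white label band and a blue cap, same shape and size as the brown one, loose; at least 100 mm from it, centre to centre. Origin: centre of its underside; z up. Leave it where it is.
- shelf_bottle: A bystander on the shelf: another clear glass bottle with a white label band and a blue cap, same shape and size, loose, about 170 mm from the pad along the shelf. Origin: centre of its underside; z up. Leave it where it is.

How it is judged:
At the end, for the whole second after the job is handed in: The brown bottle stands at rest and upright (within 10 degrees) on the orange pad, its centre within 15 mm of the pad's centre; both clear bottles stand upright (within 10 degrees) and within 30 mm of where they started (horizontal distance between brown_bottle and pad below 0.015 m and z of brown_bottle in the frame of pad between 0.001 and 0.008 m and angle between each of brown_bottle, clear_bottle, shelf_bottle's own z axis and vertical below 0.175 rad and linear speed of brown_bottle below 0.02 m/s and distance of each of clear_bottle, shelf_bottle from where it was at the start of the episode below 0.03 m); the robot touches nothing.
It fails at once if the brown bottle comes down on the pad at over 0.4 m/s, as when dropped from more than about 10 mm (horizontal distance between brown_bottle and pad below 0.03 m and z of brown_bottle in the frame of pad between 0 and 0.04 m and linear speed of brown_bottle above 0.4 m/s).
It fails at once if a clear bottle is knocked over (angle between any of clear_bottle, shelf_bottle's own z axis and vertical above 0.5 rad).
It also fails if it takes over 35 s, if anything falls off the work surface, if the arm or the gripper's body presses on something with over 40 N, if the wrist force passes 120 N, or if a joint passes its speed limit or range.

## Working session

There is one attempt and no reset: what is moved stays moved. The work goes in short steps, Python scripts to look and compute and a tool call to move; the robot and the scene stay as the last step left them, time stands still between calls to the robot, and variables do not carry over. Pictures are saved under pics/ and viewed, at most 10 in all, crops included, and the job is handed in when it is done.

Besides the shell and the picture viewer there is one more tool, called after "Call:" as name(argument=value, ...) on one line, values as JSON. drive_tool: Moves the arm, as the interface text tells. Its arguments: {"type":"object","properties":{"series":{"type":"array"},"hand":{"type":"number"},"newtons":{"type":"number"}},"required":["series"]}

```bash
mkdir -p pics; ls
cat > h.py <<'E'
import numpy as np, cv2
from bench import r, vision
def save(c,n): cv2.imwrite(f"pics/{n}.png",c["color"][:,:,::-1])
def ray(c,u,v,z):
    K,R,t=[np.array(c[k]) for k in("intrinsics","R","t")]
    d=R.T@np.linalg.inv(K)@[u,v,1]; o=-R.T@t
    return o+d*(z-o[2])/d[2]
def proj(c,X):
    p=np.array(c["intrinsics"])@(np.array(c["R"])@np.array(X)+c["t"]); return p[:2]/p[2]
E
python3 - <<'E'
from h import *
import pickle
s=r.read_state(); print({k:np.round(v,3) for k,v in s.items()})
C={n:vision.camera(n) for n in("scene","side")}
pickle.dump(C,open("c.pkl","wb"))
for n in C: save(C[n],n+"0"); print(n,-np.array(C[n]["R"]).T@C[n]["t"])
E
```

```text
pics
{'time': np.float64(0.0), 'joint_positions': array([ 1.257,  0.333, -0.065,  1.461,  0.022,  1.35 , -0.088]), 'joint_vel': array([ 0.   ,  0.001,  0.   ,  0.001, -0.003,  0.   ,  0.001]), 'joint_torque': array([-0.0000e+00, -6.2325e+01,  2.5000e-02, -3.8989e+01, -6.1000e-02,
        4.0000e-02,  0.0000e+00]), 'ee_pos': array([ 0.179, -0.598,  0.23 ]), 'eef_rot': array([ 0.989,  0.145, -0.   , -0.001]), 'ft_force': array([0.495, 0.31 , 0.176]), 'torque': array([ 0.03 ,  0.006, -0.057]), 'grip_force': np.float64(0.0), 'width': np.float64(0.087)}
scene [1.12714062 0.52329367 0.5986706 ]
side [0.5040486  0.60080614 0.80447462]
```

View pics/scene0.png

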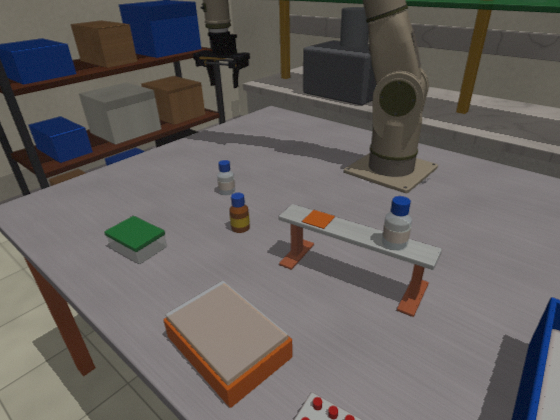

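View pics/side0.png

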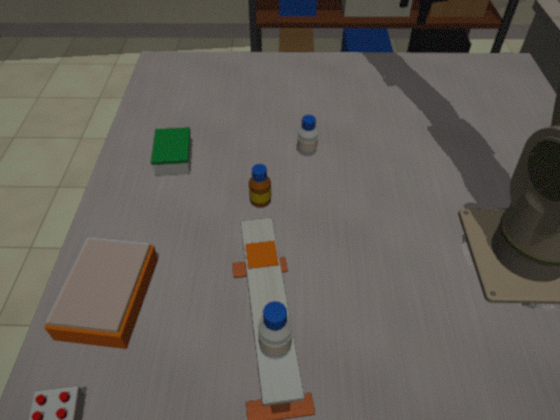

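Scene view: brown bottle's cap is at about (238,200), clear bottle's at (225,167), pad at (319,219) and shelf bottle's cap at (400,206). Side view: brown cap (260,172), clear cap (308,122), pad (262,254), shelf cap (275,315). I'll fit their positions using both views.

```bash
cat >> h.py <<'E'
from scipy.optimize import least_squares
def blob(c,kind,uv):
    h=cv2.cvtColor(c["color"],cv2.COLOR_RGB2HSV)
    lo,hi=((105,150,50),(130,255,255)) if kind=="cap" else ((6,215,150),(14,255,255))
    n,l,s,ce=cv2.connectedComponentsWithStats(cv2.inRange(h,lo,hi))
    i=1+np.argmin(np.hypot(*(ce[1:]-uv).T)+1e3*(s[1:,4]<25))
    return ce[i],s[i],l==i
def hullc(c,P):
    h=cv2.convexHull(np.float32([proj(c,p) for p in P])*64).astype(np.float32); m=cv2.moments(h)
    return np.array([m["m10"],m["m01"]])/m["m00"]/64
a=np.linspace(0,6.283,40)
def cyl(x,y,z0,z1,rad): return [(x+rad*np.cos(t),y+rad*np.sin(t),z) for t in a for z in(z0,z1)]
E
python3 - <<'E'
from h import *
import pickle
C=pickle.load(open("c.pkl","rb"))
P={}
for n,uv,zb in(("brown",((238,200),(260,172)),0),("clear",((225,167),(308,122)),0),("shelf",((400,206),(275,315)),.12)):
    B=[blob(C[k],"cap",u) for k,u in zip(("scene","side"),uv)]
    est=[least_squares(lambda p:hullc(C[k],cyl(*p,zb+.074,zb+.1,.017))-b[0],(.6,-.1)).x for k,b in zip(("scene","side"),B)]
    print(n,[b[0].round(1).tolist()+b[1].tolist() for b in B],np.round(est,4).tolist())
for k,u in(("scene",(319,219)),("side",(262,254))):
    ce,s,m=blob(C[k],"pad",u)
    ct=cv2.findContours(m.astype(np.uint8),cv2.RETR_EXTERNAL,cv2.CHAIN_APPROX_NONE)[0][0][:,0]
    W=np.array([ray(C[k],*p,.124)[:2] for p in ct])
    print("pad",ce,s,ray(C[k],*ce,.123)[:2].round(4),cv2.minAreaRect(np.float32(W*1000)))
E
```

```text
brown [[237.8, 199.4, 232, 193, 12, 14, 141], [259.0, 172.3, 252, 164, 14, 17, 194]] [[0.5565, -0.1434], [0.5574, -0.144]]
clear [[224.1, 165.8, 219, 161, 11, 11, 102], [308.2, 122.1, 303, 115, 12, 15, 150]] [[0.4464, -0.3196], [0.4462, -0.32]]
shelf [[400.4, 205.7, 392, 196, 18, 20, 299], [274.6, 315.3, 264, 302, 22, 28, 509]] [[0.514, 0.2677], [0.514, 0.2676]]
pad [319. 219.] [319 219   1   1   1] [0.543  0.1029] ((544.2160034179688, 103.83084106445312), (0.0, 0.0), 0.0)Traceback (most recent call last):
  File "<stdin>", line 10, in <module>
  File "h.py", line 15, in blob
    i=1+np.argmin(np.hypot(*(ce[1:]-uv).T)+1e3*(s[1:,4]<25))
        ~~~~~~~~~^^^^^^^^^^^^^^^^^^^^^^^^^^^^^^^^^^^^^^^^^^^
    return _wrapfunc(a, 'argmin', axis=axis, out=out, **kwds)
    return bound(*args, **kwds)
ValueError: attempt to get argmin of an empty sequence
```

```bash
sed -i 's/(6,215,150),(14,255,255)/(4,190,130),(16,255,255)/' h.py
python3 - <<'E'
from h import *
import pickle
C=pickle.load(open("c.pkl","rb"))
for k,u in(("scene",(319,219)),("side",(262,254))):
    print(cv2.cvtColor(C[k]["color"],cv2.COLOR_RGB2HSV)[u[1],u[0]])
    ce,s,m=blob(C[k],"pad",u)
    ct=cv2.findContours(m.astype(np.uint8),cv2.RETR_EXTERNAL,cv2.CHAIN_APPROX_NONE)[0][0][:,0]
    W=np.array([ray(C[k],*p,.124)[:2] for p in ct])
    print("pad",ce,s,ray(C[k],*ce,.123)[:2].round(4),cv2.minAreaRect(np.float32(W*1000)))
E
```

```text
[ 12 215 158]
pad [318.25742574 218.81188119] [303 211  31  17 303] [0.5434 0.1013] ((544.1019897460938, 101.40229797363281), (50.67884063720703, 51.68309020996094), 9.23176097869873)
[ 14 237 139]
pad [261.17530488 254.16310976] [246 242  32  26 656] [0.5417 0.1011] ((541.408447265625, 101.25033569335938), (50.18329620361328, 50.52125930786133), 9.540032386779785)
```

Call:
drive_tool(series=[[[3.7, 4.5, 0], 0], [[3.7, 4.5, 0], 0], [[3.7, 4.5, 0], 0], [[3.7, 4.5, 0], 0], [[3.7, 4.5, 0], 0], [[3.7, 4.5, 0], 0], [[3.7, 4.5, 0], 0], [[3.7, 4.5, 0], 0], [[3.7, 4.5, 0], 0], [[0, 0, 0], 0]], hand=0)

```text
time: 1.35
ee_pos: [0.5145, -0.1886, 0.2302]
eef_rot: [0.989, 0.149, 0.0, -0.001]
ft_force: [-0.2, -0.9, -0.3]
width: 0.0871
grip_force: 0.0
```

Call:
drive_tool(series=[[[2.2, 2.2, 0], 0], [[2.1, 2.3, 0], 0], [[0, 0, -2], 0], [[0, 0, -2], 0], [[0, 0, -2], 0], [[0, 0, -2], 0], [[0, 0, -1.5], 0], [[0, 0, 0], 0], [[0, 0, 0], 0], [[0, 0, 0], 0]])

```text
time: 2.6
ee_pos: [0.5557, -0.1489, 0.1364]
eef_rot: [0.989, 0.145, 0.001, 0.0]
ft_force: [0.4, -0.1, -0.0]
width: 0.0868
grip_force: 0.0
```

Run:
```python
from h import *
s=r.read_state(); print(s["ee_pos"],s["eef_rot"])
c=vision.camera("wrist"); save(c,"w1"); M=np.array(c["mount"]); print(M.round(3))
from scipy.spatial.transform import Rotation as Q
T=np.eye(4);T[:3,:3]=Q.from_quat(s["eef_rot"]).as_matrix();T[:3,3]=s["ee_pos"]
X=np.linalg.inv(T@M); c["R"],c["t"]=X[:3,:3],X[:3,3]
print("pred cap top",proj(c,(.557,-.1437,.1)), "under tcp",proj(c,(*s["ee_pos"][:2],.1)))
```

```text
[ 0.55568204 -0.14889371  0.13644351] [9.89448951e-01 1.44880191e-01 6.15960911e-04 3.52611538e-04]
[[ 0.    -0.968 -0.251  0.069]
 [ 1.     0.    -0.001 -0.   ]
 [ 0.001 -0.251  0.968 -0.154]
 [ 0.     0.     0.     1.   ]]
pred cap top [271.21916403 231.47540448] under tcp [278.30101023 235.48327732]
```

View pics/w1.png

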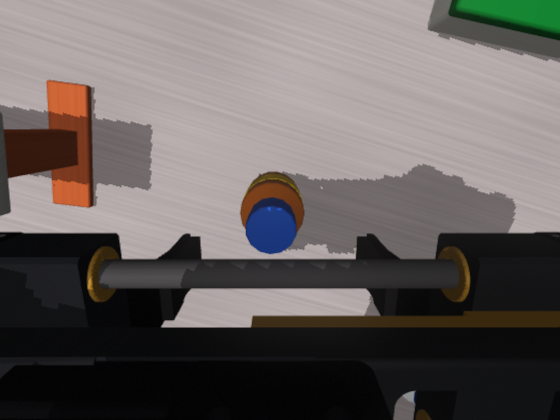

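The wrist view shows the blue cap centred at about (271,228), close to the predicted (271,231). So the bottle position holds, and a 5 mm shift in y remains.

Call:
drive_tool(series=[[[0.15, 0.5, 0], 0], [[0, 0, 0], 0], [[0, 0, -1], 0], [[0, 0, -1], 0], [[0, 0, -1], 0], [[0, 0, -1], 0], [[0, 0, -1], 0], [[0, 0, 0], 0], [[0, 0, 0], 0], [[0, 0, 0], 0]])

```text
time: 3.9
ee_pos: [0.557, -0.1439, 0.086]
eef_rot: [0.989, 0.145, 0.0, 0.0]
ft_force: [0.2, 0.4, 0.3]
width: 0.087
grip_force: 0.0
```

Call:
drive_tool(series=[[[0, 0, 0], 0], [[0, 0, 0], 0], [[0, 0, 0], 0], [[0, 0, 0], 0], [[0, 0, 0], 0], [[0, 0, 0], 0], [[0, 0, 0], 0], [[0, 0, 0], 0], [[0, 0, 0], 0], [[0, 0, 0], 0]], hand=1, newtons=25)

```text
time: 5.15
ee_pos: [0.5567, -0.1438, 0.0856]
eef_rot: [0.989, 0.145, -0.0, 0.0]
ft_force: [-0.5, -0.3, -0.4]
width: 0.0333
grip_force: 25.0
```

Call:
drive_tool(series=[[[0, 0, 0.5], 0], [[0, 0, 1], 0], [[0, 0, 2], 0], [[0, 0, 2.5], 0], [[0, 0, 2.5], 0], [[0, 0, 2.5], 0], [[0, 0, 2.5], 0], [[0, 0, 1.5], 0], [[0, 0, 0.5], 0], [[0, 0, 0], 0]])

```text
time: 6.4
ee_pos: [0.5566, -0.1438, 0.2404]
eef_rot: [0.989, 0.145, -0.0, 0.0]
ft_force: [-0.1, -0.3, -2.1]
width: 0.0334
grip_force: 25.0
```

Call:
drive_tool(series=[[[0, 1, 0], 0], [[-0.2, 2.5, 0], 0], [[-0.2, 3.5, 0], 0], [[-0.2, 3.5, 0], 0], [[-0.2, 3.5, 0], 0], [[-0.2, 3.5, 0], 0], [[-0.2, 3.5, 0], 0], [[-0.2, 2.5, 0], 0], [[0, 1, 0], 0], [[0, 0, 0], 0]])

```text
time: 7.65
ee_pos: [0.5425, 0.1015, 0.2402]
eef_rot: [0.989, 0.145, -0.0, 0.0]
ft_force: [0.1, -1.4, -2.4]
width: 0.0331
grip_force: 25.0
```

Run:
```python
from h import *
print(r.read_state()["ee_pos"])
for n in("scene","side"): save(vision.camera(n),n+"1")
a=np.hstack([cv2.imread("pics/scene1.png")[100:320,180:480],cv2.imread("pics/side1.png")[120:340,120:420]]); cv2.imwrite("pics/both1.png",cv2.resize(a,(798,293)))
```

```text
[0.54252872 0.10147721 0.2402154 ]
```

View pics/both1.png

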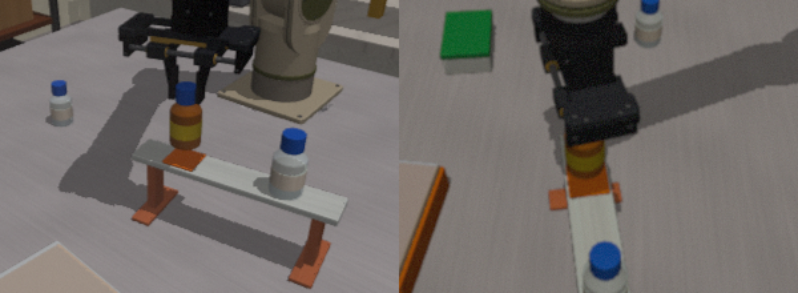

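The bottle hangs upright over the pad in both views, with its underside about 30 mm above the pad's top. I'll lower it slowly.

Call:
drive_tool(series=[[[0, 0, -0.5], 0], [[0, 0, -0.7], 0], [[0, 0, -0.6], 0], [[0, 0, -0.4], 0], [[0, 0, -0.3], 0], [[0, 0, -0.2], 0], [[0, 0, -0.1], 0], [[0, 0, -0.1], 0], [[0, 0, 0], 0], [[0, 0, 0], 0]])

```text
time: 9.0
ee_pos: [0.5428, 0.1012, 0.2117]
eef_rot: [0.989, 0.145, 0.0, 0.0]
ft_force: [0.6, -0.5, -2.3]
width: 0.0333
grip_force: 25.0
```

Call:
drive_tool(series=[[[0, 0, -0.1], 0], [[0, 0, 0], 0], [[0, 0, 0], 0], [[0, 0, 0], 0], [[0, 0, 0], 0], [[0, 0, 0], 0], [[0, 0, 0], 0], [[0, 0, 0], 0], [[0, 0, 0], 0], [[0, 0, 0], 0]])

```text
time: 10.25
ee_pos: [0.5427, 0.1013, 0.2106]
eef_rot: [0.989, 0.145, 0.0, 0.0]
ft_force: [0.4, -0.3, -2.0]
width: 0.0329
grip_force: 25.0
```

Call:
drive_tool(series=[[[0, 0, -0.05], 0], [[0, 0, -0.05], 0], [[0, 0, 0], 0], [[0, 0, 0], 0], [[0, 0, 0], 0], [[0, 0, 0], 0], [[0, 0, 0], 0], [[0, 0, 0], 0], [[0, 0, 0], 0], [[0, 0, 0], 0]])

```text
time: 11.5
ee_pos: [0.5427, 0.1012, 0.2096]
eef_rot: [0.989, 0.145, -0.0, 0.0]
ft_force: [-0.8, 0.6, -1.9]
width: 0.0334
grip_force: 25.0
```

Call:
drive_tool(series=[[[0, 0, -0.05], 0], [[0, 0, -0.05], 0], [[0, 0, 0], 0], [[0, 0, 0], 0], [[0, 0, 0], 0], [[0, 0, 0], 0], [[0, 0, 0], 0], [[0, 0, 0], 0], [[0, 0, 0], 0], [[0, 0, 0], 0]])

```text
time: 12.75
ee_pos: [0.543, 0.1014, 0.2095]
eef_rot: [0.989, 0.145, 0.001, 0.0]
ft_force: [-2.1, -0.4, 6.3]
width: 0.0332
grip_force: 25.0
```

The upward force shows contact. I'll let go now.

Call:
drive_tool(series=[[[0, 0, 0], 0], [[0, 0, 0], 0], [[0, 0, 0], 0], [[0, 0, 0], 0], [[0, 0, 0], 0], [[0, 0, 0], 0], [[0, 0, 0], 0], [[0, 0, 0], 0], [[0, 0, 0], 0], [[0, 0, 0], 0]], hand=0)

```text
time: 14.0
ee_pos: [0.5427, 0.1012, 0.2086]
eef_rot: [0.989, 0.145, 0.0, 0.0]
ft_force: [-0.6, 0.7, -0.2]
width: 0.0871
grip_force: 0.0
```

Call:
drive_tool(series=[[[0, 0, 0.5], 0], [[0, 0, 1], 0], [[0, 0, 1], 0], [[0, 0, 1.5], 0], [[0, 0, 1.5], 0], [[0, 0, 1.5], 0], [[0, 0, 1.5], 0], [[0, 0, 1], 0], [[0, 0, 0.5], 0], [[0, 0, 0], 0]])

```text
time: 15.25
ee_pos: [0.5427, 0.1012, 0.3086]
eef_rot: [0.989, 0.145, 0.0, 0.0]
ft_force: [-0.1, -0.1, -0.5]
width: 0.087
grip_force: 0.0
```

Run:
```python
from h import *
s=r.read_state();print(s["ee_pos"],s["width"],s["ft_force"])
for n,u in(("scene",(314,185)),("side",(262,230))):
    c=vision.camera(n); save(c,n+"2")
    for q,g,p in(("brown",(.5425,.101),.124),("clear",(.4463,-.3198),0),("shelf",(.514,.2677),.12)):
        b=blob(c,"cap",proj(c,(*g,p+.09)))
        print(n,q,b[1],least_squares(lambda x:hullc(c,cyl(*x,p+.074,p+.1,.017))-b[0],g).x.round(4))
a=np.hstack([cv2.imread("pics/scene2.png")[100:320,180:480],cv2.imread("pics/side2.png")[120:340,120:420]]); cv2.imwrite("pics/both2.png",cv2.resize(a,(798,293)))
```

```text
[0.54274432 0.10120294 0.30859479] 0.08700965302079673 [-0.0842273  -0.0692422  -0.52242136]
scene brown [312 175  15  17 219] [0.5439 0.1016]
scene clear [219 161  11  11  96] [ 0.4464 -0.3194]
scene shelf [392 196  18  20 300] [0.514  0.2677]
side brown [250 210  18  24 362] [0.5435 0.101 ]
side clear [303 115  12  15 150] [ 0.446 -0.32 ]
side shelf [264 302  22  28 502] [0.514  0.2675]
```

View pics/both2.png

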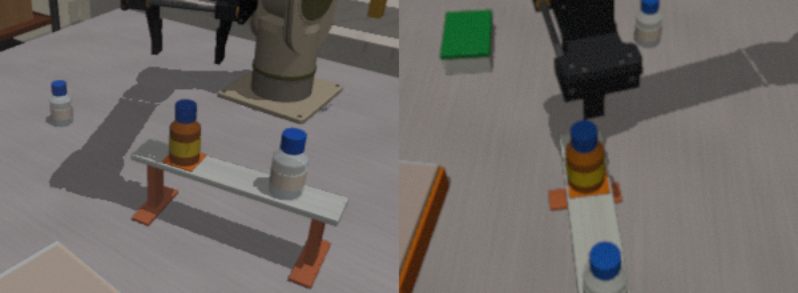

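The brown bottle stands upright on the pad, within about 1–2 mm of centre. The clear bottles haven't moved and the gripper is clear.

```bash
python3 -c "
from bench import r
print(r.close_job())"
```

```text
the job is handed in; nothing more can be done
None
```

The brown bottle is standing upright on the orange pad, about 1–2 mm from its centre by camera measurement, with the gripper clear and both clear bottles unmoved; I handed the job in at about 15 s, and no verdict came back.

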